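# Reset the tripped breaker and switch the robot back on

### The arm

A 6-joint arm with a two-finger parallel gripper is mounted at the origin on the work surface. World frame = base frame: x ahead of the robot, y to its left, z up, the work surface at z = 0. Lengths are in m, angles in rad, forces in N, time in s.
With the tool pointing down it reaches from about 0.4 to 0.825 m from the base axis. Payload 7 kg.
Tool frame: the origin (TCP) lies midway between the tips of the shut fingers; the grasp point (between the pads) lies hold_point_z behind it (hold_point_z is the distance from the TCP to the grasp point, in m); z points along the fingers, y is the line along which they close (so a half turn about z gives the same grasp; the last joint's range is limited). The gripper opens to 88 mm and grips with 3 to 60 N. Pads are 19 mm wide; open, the fingers measure 130 mm over their backs; the gripper's body (78 mm by 193 mm) begins 47 mm behind the grasp point.
Start: joints at [1.468, 0.359, 0.012, 0, -1.224, -0.288], TCP at [0.257, 0.624, 0.227] pointing down, gripper open.
Joint ranges: [-3.07, 3.07], [-1.43, 2.12], [-1.02, 1.25], [-3.03, 1.67], [-3.05, -0], [-3.03, 3.03]. Speed limits (rad/s): [2.39, 2.39, 3.01, 3.14, 3.14, 3.14].

### API

Orientations are given as [roll, pitch, yaw] about the fixed x, y, z axes, in that order (R = Rz(yaw) Ry(pitch) Rx(roll)).
In Python, from station import * gives the robot as it stands.
- The arm moves only by the tool apply_moves, never from a script. Its argument "steps" is a list of rows, each an object with "translation": the shift along the world's x, y, z scaled (see below), a list of three; "rotation": the turn, a rotation vector about the world's x, y, z scaled (see below), a list of three. A call has exactly 10 rows; each row is the pose to reach, as a shift and turn from the pose commanded when the call began; what a row does not reach only later rows make up. The controller multiplies each number of a shift by 250 mm and each number of a turn by 30 degrees. A row lasts 1/12 s, in which the tool goes at most 41.7 mm and 7.16 degrees, less where a joint would pass 70% of its speed; a pose out of reach is approached as far as the arm can. A call with a number of a shift or a turn outside -1 to 1 is refused whole. A call with a gripper value outside its range is refused whole. "jaw" is the closure, from -1 (fully open) to 1 (shut), so that 0 is half open, set as the call begins (left out, the last holds). The fingers move at their own pace and stop on an object; "newtons" is the grip in N (left out, the last holds). Time passes only in rows, so rows that repeat a pose let the fingers close, or fill a call up. It gives the time, the measured TCP pose, the force, the opening and the grip force at its end, in the units of the state.
- get_state(): the state, without advancing time (a new reading comes with each control period).
- grab_frame(name): name is "side" or "top" or "wrist"; returns the picture (400x640x3 uint8, blue, green, red); there is no depth.
- camera_model(name): a dict with "fx", "fy", "cx", "cy" (pixels), "xyz" and "rotation" of the camera in the world. Camera axes: x right, y down, z forward; pixel columns grow to the right and rows downward; lengths in m; the calibration is good to about 2 mm. A picture is of the moment at which its call begins: read the wrist's pose just before it. camera_model takes no time and is no camera call; for the wrist camera it gives the pose at the moment of the call.
- job_done(): hands the job in; it is judged then, once.
The state is a dict: "t": time; "q": joint angles; "qd": joint speeds; "joint_efforts": joint torques, N m; "eef_pos": TCP position; "ee_rot": TCP orientation; "force": force on the tool from outside, world axes, zero at the start; "moment": the same for the moment, N m; "width": finger opening in m; "gripper_force": force on a finger pad.
Only numpy, scipy, OpenCV 4.12 (cv2) and the standard library are available. Lean on these libraries where they do the work, as an engineer would, in place of code of your own. Each camera call takes 0.05 s, during which the arm holds its last target. There are 200 camera calls.

### The job

One of the three breakers in the round wells on the power unit has tripped: its button stands higher than the other two. Reach into its well and push that button fully home, then press the start key in the square well right down and let it come back up. Do not press the other two breakers, and do not move or pick up the loose things around.

Things in the scene. Friction and masses are not known exactly. Their poses are not given: they have to be found in the camera images.
- unit: Power unit: bare-aluminium box fixed to the bench, 270 (x) x 370 (y) mm, flat deck 105 mm above the bench. Origin: centre of its underside; x from front edge (wells) to rear (battery docks), z up. Wells in a row at x = -65 mm: three round (y = -125, -45, +35 mm), one square (y = +125 mm). Docks behind x = +27 mm, up to 51 mm above the deck. Bar handles on both y ends, 31 mm out, 60 mm up.
- start_key (a joint): Travel of the start key: 0 when up, 0.005 m when pressed right down. A spring holds it up and returns it (about 2 N to start, 5 N right down).
- start_key_top (a point): Centre of the top of the start key, a white square key 26 x 26 mm, standing in the middle of the square well; its top is 18 mm below the deck when up, 23 mm when pressed right down.
- start_well_mouth (a point): Centre of the mouth of the square well, level with the deck. The grey well is 48 x 48 mm inside and 32 mm deep, sides parallel to the unit's x and y, with a thin black frame around it.
- breaker_a: Push-to-reset breaker in a round well of the deck, the tripped one: its button stands out high; which round well it sits in varies. Origin: centre of the well's mouth, level with the deck, z up. Grey well 48 mm inside diameter, 32 mm deep to its floor, black flange 68 mm across; on its floor a steel collar 28 mm across and 5 mm high with the button in its middle.
- button_a (a joint): How far this breaker's button is pushed in: 0 to 0.002 m when tripped, 0.010 m when fully home (hard stop). It has no spring: it resists with a steady 3 N or so and stays where it is left.
- button_a_top (a point): Centre of the top of this breaker's button, a white upright round button 18 mm across; its top is 14 mm below the deck at joint value 0 and 24 mm below it when fully home.
- breaker_b: Push-to-reset breaker in a round well of the deck, a healthy one, button home; which round well it sits in varies. Origin: centre of the well's mouth, level with the deck, z up. Grey well 48 mm inside diameter, 32 mm deep to its floor, black flange 68 mm across; on its floor a steel collar 28 mm across and 5 mm high with the button in its middle.
- button_b (a joint): How far this breaker's button is pushed in: 0 to 0.002 m when tripped, 0.010 m when fully home (hard stop). It has no spring: it resists with a steady 3 N or so and stays where it is left.
- button_b_top (a point): Centre of the top of this breaker's button, a white upright round button 18 mm across; its top is 14 mm below the deck at joint value 0 and 24 mm below it when fully home.
- breaker_c: Push-to-reset breaker in a round well of the deck, a healthy one, button home; which round well it sits in varies. Origin: centre of the well's mouth, level with the deck, z up. Grey well 48 mm inside diameter, 32 mm deep to its floor, black flange 68 mm across; on its floor a steel collar 28 mm across and 5 mm high with the button in its middle.
- button_c (a joint): How far this breaker's button is pushed in: 0 to 0.002 m when tripped, 0.010 m when fully home (hard stop). It has no spring: it resists with a steady 3 N or so and stays where it is left.
- button_c_top (a point): Centre of the top of this breaker's button, a white upright round button 18 mm across; its top is 14 mm below the deck at joint value 0 and 24 mm below it when fully home.
- spacer: Loose bystander: aluminium spacer, upright cylinder 22 mm across, 28 mm high, standing on the deck behind the square well. Origin: centre of its foot.
- tape: Loose bystander: yellow tape measure on the bench left of the unit, 70 x 40 x 66 mm high. Origin: centre of its underside.
- glue: Loose bystander: white glue bottle on the bench right of the unit, 48 mm across, 130 mm high. Origin: centre of its foot.
- hammer: Loose bystander: hammer lying on the bench right of the unit, 260 mm long along its x, head (90 mm across) at the +x end, 26 mm high. Origin: middle of its length, at the bench.

How it is judged:
On the way, in this order (a step that is already met when the one before it is completed fails the run):
1. the tripped breaker's button is pushed home (value of joint button_a above 0.0085 m), for 0.1 s.
2. the start key is pressed right down (value of joint start_key above 0.004 m), for 0.1 s.
At the end, for the whole second after the job is handed in: The tripped breaker's button is home (joint above 8.5 mm of 10), the other two are still home, the start key has been pressed and is back up (below 1 mm), and the four loose things are within 15 mm of where they were (value of joint each of button_a, button_b, button_c above 0.0085 m and value of joint start_key below 0.001 m and distance of each of spacer, tape, glue, hammer from where it was at the start of the episode below 0.015 m); the robot touches nothing.
It fails at once if the start key is pressed (over 3 mm) while the breaker is still tripped (value of joint start_key above 0.003 m and value of joint button_a below 0.0085 m).
It fails at once if a healthy breaker is pressed (over 3 N) (contact force between anything else and breaker_b above 3 N or contact force between anything else and breaker_c above 3 N).
It fails at once if a loose thing is moved, lifted or carried (over 15 mm) (distance of any of spacer, tape, glue, hammer from where it was at the start of the episode above 0.015 m).
It also fails if it takes over 42 s, if anything falls off the work surface, if the arm or the gripper's body presses on something with over 40 N, if the wrist force passes 120 N, or if a joint passes its speed limit or range.

## Working session

There is one attempt and no reset: what is moved stays moved. The work goes in short steps, Python scripts to look and compute and a tool call to move; the robot and the scene stay as the last step left them, time stands still between calls to the robot, and variables do not carry over. Pictures are saved under pics/ and viewed, at most 10 in all, crops included, and the job is handed in when it is done.

Besides the shell and the picture viewer there is one more tool, called after "Request:" by a JSON object that holds its "op" and its "data". apply_moves: Moves the arm, as the interface text tells. Shifts and turns lie within -1 to 1; 1 stands for 250 mm of shift or 30 degrees of turn. Its arguments: {"type":"object","properties":{"steps":{"type":"array"},"jaw":{"type":"number"},"newtons":{"type":"number"}},"required":["steps"]}

```bash
mkdir -p pics; python3 - <<'E'
from station import *
import cv2
s=get_state();print(s)
for n in("side","top"):
    print(n,camera_model(n)); cv2.imwrite(f"pics/{n}0.png",grab_frame(n))
E
```

```text
{'t': 0.0, 'q': array([ 1.46810459e+00,  3.59393523e-01,  1.10840809e-02, -3.60911846e-04,
       -1.22411505e+00, -2.88087564e-01]), 'qd': array([-0.0001994 , -0.00175835, -0.00215892,  0.00027444, -0.0012087 ,
        0.00021449]), 'joint_efforts': array([ 1.28761814e-03, -5.82714915e+01,  2.93049502e+01,  6.99714258e+00,
        6.76459749e-03, -1.57782697e-04]), 'eef_pos': array([0.2569569 , 0.62365336, 0.22562744]), 'ee_rot': array([ 3.13993519e+00, -1.37338335e-04, -3.90902095e-01]), 'force': array([0.50188555, 0.24180367, 0.21100173]), 'moment': array([0.01067749, 0.00909667, 0.01576079]), 'gripper_force': 0.0, 'width': 0.0872413755212917}
side {'fx': 510.84921978927144, 'fy': 510.84921978927144, 'cx': 322.84182652849483, 'cy': 194.31878820687018, 'xyz': array([-0.38658967, -0.9009714 ,  1.3693452 ]), 'rotation': array([-2.36590151, -0.00482353, -0.77030261])}
top {'fx': 433.1437185131421, 'fy': 433.1437185131421, 'cx': 322.689683854163, 'cy': 198.19457853388823, 'xyz': array([ 0.23630749, -0.01934082,  1.40681716]), 'rotation': array([-2.9555118 ,  0.01386073, -1.56952893])}
```

View pics/top0.png

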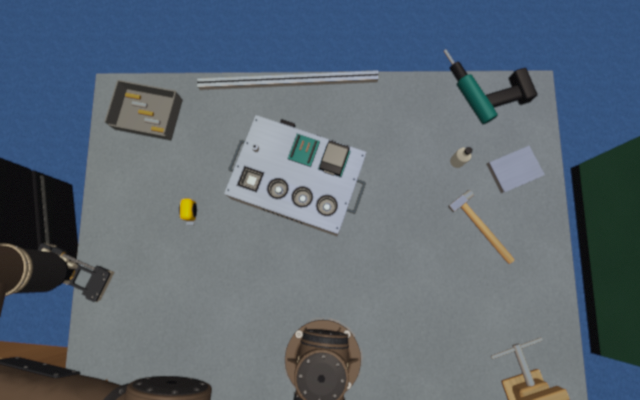

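View pics/side0.png

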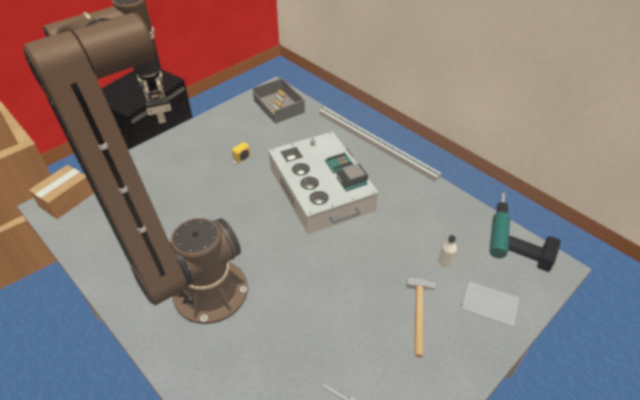

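The top view shows the square well at about (251,180) and round wells at (277,188), (302,197) and (327,206). In the side view they are at about (291,154), (300,169), (309,183) and (318,198). The button heights can't be told apart from here, so I'll triangulate the wells and then look from the wrist.

```bash
cat > h.py <<'E'
import numpy as np, cv2
from scipy.spatial.transform import Rotation as R
def ray(m,uv):
    d=np.array([(uv[0]-m["cx"])/m["fx"],(uv[1]-m["cy"])/m["fy"],1.])
    return np.array(m["xyz"]),R.from_euler("xyz",m["rotation"]).apply(d/np.linalg.norm(d))
def onz(m,uv,z):
    o,d=ray(m,uv); return o+d*(z-o[2])/d[2]
def tri(*ru):
    A=np.zeros((3,3));b=np.zeros(3)
    for m,uv in ru:
        o,d=ray(m,uv);P=np.eye(3)-np.outer(d,d);A+=P;b+=P@o
    p=np.linalg.solve(A,b)
    return p,max(np.linalg.norm((np.eye(3)-np.outer(d,d))@(p-o)) for o,d in (ray(m,u) for m,u in ru))
def proj(m,p):
    c=R.from_euler("xyz",m["rotation"]).inv().apply(np.array(p)-m["xyz"])
    return np.array([m["fx"]*c[0]/c[2]+m["cx"],m["fy"]*c[1]/c[2]+m["cy"]])
def dark(img,seed,r,th):
    g=cv2.cvtColor(img,cv2.COLOR_BGR2GRAY)
    cs,_=cv2.findContours((g<th).astype(np.uint8),cv2.RETR_EXTERNAL,cv2.CHAIN_APPROX_NONE)
    best=min((c for c in cs if len(c)>15),key=lambda c:np.linalg.norm(cv2.boundingRect(c)[0:2]+np.array(cv2.boundingRect(c)[2:])/2-seed))
    return cv2.minAreaRect(best)
E
python3 - <<'E'
from station import *
from h import *
t=cv2.imread("pics/top0.png");s=cv2.imread("pics/side0.png")
mt,ms=camera_model("top"),camera_model("side")
T=[(251,180),(277,188),(302,197),(327,206)];S=[(291,154),(300,169),(309,183),(318,198)]
P=[]
for a,b in zip(T,S):
    ra,rb=dark(t,a,0,100),dark(s,b,0,100)
    p,e=tri((mt,ra[0]),(ms,rb[0]));P.append(onz(mt,ra[0],.105))
    print(np.round(ra[0]+ra[1],1),np.round(rb[0]+rb[1],1),p.round(4),round(e,4),P[-1].round(4),onz(ms,rb[0],.105).round(4))
d=P[0]-P[3];print("yaw",np.degrees(np.arctan2(-d[0],d[1])),np.linalg.norm(d))
mw=camera_model("wrist");st=get_state();Rt=R.from_euler("xyz",st["ee_rot"])
print(mw,"cam in tool",Rt.inv().apply(mw["xyz"]-st["eef_pos"]),(Rt.inv()*R.from_euler("xyz",mw["rotation"])).as_matrix().round(3))
E
```

```text
[250.1 178.7  21.2  20.6] [291.7 152.6  15.    5.8] [0.5442 0.2213 0.1096] 0.0027 [0.5431 0.2236 0.105 ] [0.5499 0.224  0.105 ]
[277. 188.  20.  20.] [304.  167.4   7.8   3.1] [0.5201 0.1349 0.1055] 0.0082 [0.5135 0.1396 0.105 ] [0.5276 0.1311 0.105 ]
[302.  196.5  19.   20. ] [312.  182.5   7.8   3.5] [0.4922 0.0594 0.101 ] 0.0057 [0.4868 0.0624 0.105 ] [0.4945 0.0535 0.105 ]
[326.5 205.   20.1  20.6] [312.  182.5   7.8   3.5] [ 0.4421 -0.0103  0.1865] 0.0049 [ 0.4603 -0.0126  0.105 ] [0.4945 0.0535 0.105 ]
yaw -19.326367940839944 0.25037027072424445
{'fx': 288.28195037840385, 'fy': 288.28195037840385, 'cx': 321.940169767444, 'cy': 199.37922312311466, 'xyz': array([0.33106668, 0.59314027, 0.38412439]), 'rotation': array([ 2.84338236e+00,  2.14838618e-04, -1.96219290e+00])} cam in tool [ 0.08017149  0.00027271 -0.15839043] [[-0.001 -0.956 -0.294]
 [ 1.    -0.    -0.002]
 [ 0.002 -0.294  0.956]]
```

Wells triangulate at deck height of about 0.105 m. The row is 250.4 mm long (250 expected) and the unit's yaw is about -19.3°. Next I move over the row with the fingers shut.

Request:
{"op": "apply_moves", "data": {"steps": [{"translation": [0.05,-0.1,0],"rotation": [0,0,0]},{"translation": [0.1,-0.2,0],"rotation": [0,0,0]},{"translation": [0.15,-0.3,0],"rotation": [0,0,0]},{"translation": [0.2,-0.4,0],"rotation": [0,0,0]},{"translation": [0.25,-0.5,0],"rotation": [0,0,0]},{"translation": [0.3,-0.6,0],"rotation": [0,0,0]},{"translation": [0.35,-0.7,0],"rotation": [0,0,0]},{"translation": [0.4,-0.8,0],"rotation": [0,0,0]},{"translation": [0.45,-0.9,0],"rotation": [0,0,0]},{"translation": [0.5,-1,0],"rotation": [0,0,0]}], "jaw": 1, "newtons": 20}}

```text
t: 0.93
eef_pos: [0.3824, 0.3726, 0.2263]
ee_rot: [3.141, 0.0, -0.391]
force: [-0.0, 0.4, 0.1]
width: 0.0266
gripper_force: 0.0
```

Request:
{"op": "apply_moves", "data": {"steps": [{"translation": [0.05,-0.1,0],"rotation": [0,0,0.01]},{"translation": [0.1,-0.2,0],"rotation": [0,0,0.02]},{"translation": [0.15,-0.3,0],"rotation": [0,0,0.03]},{"translation": [0.2,-0.4,0],"rotation": [0,0,0.04]},{"translation": [0.25,-0.5,0],"rotation": [0,0,0.05]},{"translation": [0.3,-0.6,0],"rotation": [0,0,0.06]},{"translation": [0.35,-0.7,0],"rotation": [0,0,0.07]},{"translation": [0.4,-0.8,0],"rotation": [0,0,0.08]},{"translation": [0.45,-0.9,0],"rotation": [0,0,0.1]},{"translation": [0.47,-1,0],"rotation": [0,0,0.1]}]}}

```text
t: 1.77
eef_pos: [0.5005, 0.1227, 0.2262]
ee_rot: [3.141, 0.0, -0.338]
force: [-0.1, -0.1, -0.4]
width: 0.0007
gripper_force: 0.0
```

```bash
python3 - <<'E'
from station import *
import station
from h import *
print(getattr(station,"hold_point_z",None))
s=get_state();print(s["t"],s["eef_pos"],s["ee_rot"],s["width"],s["q"].round(3))
m=camera_model("wrist");i=grab_frame("wrist");cv2.imwrite("pics/w1.png",i);np.save("w1.npy",m,allow_pickle=True)
E
```

```text
0.0188
1.7667 [0.50046448 0.12272451 0.22621096] [ 3.14110605e+00  1.61105582e-04 -3.38019683e-01] 0.0006904805125890975 [ 0.622  0.095 -0.335  0.    -1.141  0.611]
```

View pics/w1.png

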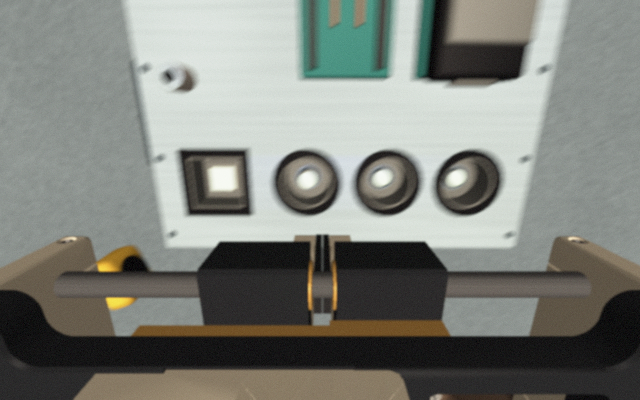

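The wrist view shows the square well at (215,182), round wells at (307,182), (387,182) and (468,182), the white buttons near (308,177), (381,177) and (457,177), and the spacer at (177,78). The right-hand button is offset about 12 px towards the nadir, which fits one that is home. I'll take a second, lower view and triangulate.

Request:
{"op": "apply_moves", "data": {"steps": [{"translation": [-0.01,-0.04,-0.04],"rotation": [0,0,0]},{"translation": [-0.02,-0.08,-0.08],"rotation": [0,0,0]},{"translation": [-0.03,-0.12,-0.1],"rotation": [0,0,0]},{"translation": [-0.04,-0.16,-0.12],"rotation": [0,0,0]},{"translation": [-0.05,-0.2,-0.14],"rotation": [0,0,0]},{"translation": [-0.06,-0.24,-0.16],"rotation": [0,0,0]},{"translation": [-0.06,-0.24,-0.18],"rotation": [0,0,0]},{"translation": [-0.06,-0.24,-0.18],"rotation": [0,0,0]},{"translation": [-0.06,-0.24,-0.18],"rotation": [0,0,0]},{"translation": [-0.06,-0.24,-0.18],"rotation": [0,0,0]}]}}

```text
t: 2.65
eef_pos: [0.485, 0.0644, 0.1818]
ee_rot: [-3.141, -0.0, -0.338]
force: [0.9, 0.2, 0.3]
width: 0.0006
gripper_force: 0.0
```

```bash
cat >> h.py <<'E'
def white(img,seed,th,r=14):
    g=cv2.cvtColor(img,cv2.COLOR_BGR2GRAY);x,y=np.round(seed).astype(int)
    k=np.zeros_like(g);cv2.circle(k,(x,y),r,1,-1)
    n,l,s,c=cv2.connectedComponentsWithStats(((g>th)&(k>0)).astype(np.uint8))
    i=1+np.argmax(s[1:,4]);return c[i],s[i,2:5]
E
python3 - <<'E'
from station import *
from h import *
s=get_state();print(s["t"],s["eef_pos"],s["ee_rot"])
m2=camera_model("wrist");i2=grab_frame("wrist");cv2.imwrite("pics/w2.png",i2);np.save("w2.npy",m2,allow_pickle=True)
m1=np.load("w1.npy",allow_pickle=True).item();i1=cv2.imread("pics/w1.png")
W=[(.5431,.2236),(.5135,.1396),(.4868,.0624),(.4603,-.0126)]
for w in W:
    p=[*w,.085];out=[]
    r=[dark(i,proj(m,[*w,.095]),0,90) for m,i in((m1,i1),(m2,i2))]
    mc,me=tri((m1,r[0][0]),(m2,r[1][0]))
    b=[white(i,proj(m,p),200) for m,i in((m1,i1),(m2,i2))]
    bp,be=tri((m1,b[0][0]),(m2,b[1][0]))
    print("well",mc.round(4),round(me,4),np.round(r[1][0]+r[1][1],1),"btn",bp.round(4),round(be,4),b[0][0].round(1),b[0][1],b[1][0].round(1),b[1][1])
cv2.imwrite("pics/w2c.png",cv2.resize(i2[100:300,100:500],(800,400)))
E
```

```text
2.65 [0.48497317 0.06439016 0.18181216] [-3.14133405e+00 -4.18796210e-04 -3.38095150e-01]
well [0.5481 0.2155 0.1155] 0.0002 [122.5 201.5  75.   93. ] btn [0.545  0.2183 0.092 ] 0.0004 [221.3 180.5] [ 25  22 453] [138.9 198.1] [ 28  25 565]
well [0.5191 0.1325 0.1162] 0.0001 [229.5 201.5  80.1  72. ] btn [0.5183 0.1326 0.1019] 0.0002 [307.  179.8] [ 19  18 242] [235.  197.5] [ 19  20 291]
well [0.5079 0.0641 0.2029] 0.0135 [326.7 247.7 165.8 540.8] btn [0.4941 0.0603 0.0972] 0.0003 [381.9 177.6] [ 19  16 223] [323.2 194.8] [ 19  18 264]
well [0.6773 0.2013 0.6503] 0.0056 [497.1 161.    1.2   8.2] btn [ 0.471  -0.0092  0.1025] 0.0001 [456.3 177.7] [ 18  16 219] [408.5 194.9] [ 19  18 257]
```

View pics/w2c.png

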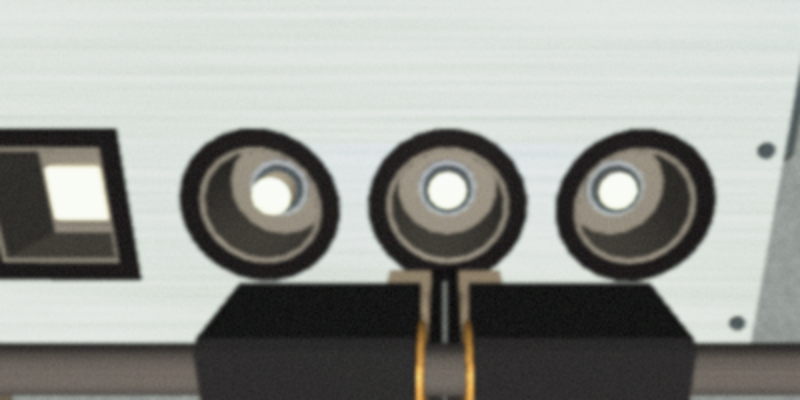

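The left round well (square well next to it) at about (235,197) holds the tripped button. Its top hides part of its ring off-centre, it looks largest, and it triangulates 14.3 mm below its mouth. The other two are concentric with their rings. Next I work out where it lies at known heights, from each view.

```bash
python3 - <<'E'
from station import *
from h import *
m=[np.load(f"w{k}.npy",allow_pickle=True).item() for k in(1,2)];im=[cv2.imread(f"pics/w{k}.png") for k in(1,2)]
def flange(i,seed,th=75):
    g=cv2.cvtColor(i,cv2.COLOR_BGR2GRAY);cs,_=cv2.findContours((g<th).astype(np.uint8),cv2.RETR_EXTERNAL,cv2.CHAIN_APPROX_NONE)
    c=[c for c in cs if cv2.pointPolygonTest(cv2.convexHull(c),tuple(map(float,seed)),False)>=0 and 60<len(c)<600]
    return c[0] if c else None
seeds=[[(217,182),(307,182),(387,182),(468,182)],[(135,201),(230,202),(322,202),(418,202)]]
for k in(0,1):
  for s in seeds[k]:
    c=flange(im[k],s)
    if c is None: print(k,s,"none");continue
    P=np.array([onz(m[k],p[0],.105)[:2] for p in c])
    ce,wh,a=cv2.minAreaRect((P*1000).astype(np.float32))
    print(k,s,"mouth",np.round(ce,1),np.round(wh,1),round(a,1))
  print("btn a at .091",onz(m[k],[(307,179.8),(235,197.5)][k],.091).round(4),"key at .087",onz(m[k],[(221.3,180.5),(138.9,198.1)][k],.087).round(4))
  print("btn b,c at .081",[onz(m[k],u,.081).round(4) for u in [[(381.9,177.6),(456.3,177.7)],[(323.2,194.8),(408.5,194.9)]][k]])
E
```

```text
0 (217, 182) mouth [546.3 219.1] [62.  63.5] 70.6
0 (307, 182) mouth [516.  133.9] [63.8 61.6] 39.0
0 (387, 182) mouth [489.5  57.7] [61.  63.5] 70.6
0 (468, 182) mouth [462.4 -17.5] [64.8 61.2] 29.7
btn a at .091 [0.5163 0.1339 0.091 ] key at .087 [0.5449 0.2203 0.087 ]
btn b,c at .081 [array([0.4898, 0.0583, 0.081 ]), array([ 0.4631, -0.0172,  0.081 ])]
1 (135, 201) mouth [545.8 223.2] [67.5 65.7] 70.6
1 (230, 202) mouth [515.4 137.7] [66.  66.9] 63.0
1 (322, 202) mouth [470.9  61.9] [102.5  66.4] 0.7
1 (418, 202) mouth [462.1 -13.7] [66.5 65.8] 28.5
btn a at .091 [0.5161 0.1369 0.091 ] key at .087 [0.5442 0.2221 0.087 ]
btn b,c at .081 [array([0.4894, 0.0619, 0.081 ]), array([ 0.4628, -0.0134,  0.081 ])]
```

The settled view 2 gives well spacings of 160.5 and 90.7 mm (nominal 160 and 90). Button a is at about (0.516, 0.137). Next I go above it and check from close by.

Request:
{"op": "apply_moves", "data": {"steps": [{"translation": [0.02,0.05,0],"rotation": [0,0,0]},{"translation": [0.04,0.1,0],"rotation": [0,0,0]},{"translation": [0.06,0.15,-0.02],"rotation": [0,0,0]},{"translation": [0.08,0.2,-0.04],"rotation": [0,0,0]},{"translation": [0.1,0.25,-0.08],"rotation": [0,0,0]},{"translation": [0.124,0.29,-0.12],"rotation": [0,0,0]},{"translation": [0.124,0.29,-0.12],"rotation": [0,0,0]},{"translation": [0.124,0.29,-0.12],"rotation": [0,0,0]},{"translation": [0.124,0.29,-0.12],"rotation": [0,0,0]},{"translation": [0.124,0.29,-0.12],"rotation": [0,0,0]}]}}

```text
t: 3.53
eef_pos: [0.5156, 0.1364, 0.1516]
ee_rot: [3.141, 0.0, -0.339]
force: [0.5, -0.3, 0.2]
width: 0.0004
gripper_force: 0.0
```

```bash
python3 - <<'E'
from station import *
from h import *
s=get_state();print(s["t"],s["eef_pos"],s["ee_rot"])
m=camera_model("wrist");i=grab_frame("wrist");cv2.imwrite("pics/w3.png",i);np.save("w3.npy",m,allow_pickle=True)
b=white(i,proj(m,[.516,.137,.091]),200,20);print(b,onz(m,b[0],.091))
k=white(i,proj(m,[.5442,.2221,.087]),200,25);print(k,onz(m,k[0],.087))
m2=np.load("w2.npy",allow_pickle=True).item()
print("tri btn",tri((m2,(235,197.5)),(m,b[0])),"key",tri((m2,(138.9,198.1)),(m,k[0])),"tcp px",proj(m,s["eef_pos"]))
cv2.imwrite("pics/w3c.png",cv2.resize(i[130:290,120:440],(800,400)))
E
```

```text
3.5333 [0.51558694 0.13639246 0.15156732] [ 3.14146972e+00  2.84695084e-05 -3.38579454e-01]
(array([320.98324022, 214.24860335]), array([ 21,  21, 358], dtype=int32)) [0.51614129 0.13712406 0.091     ]
(array([211.70837867, 212.19151251]), array([ 34,  30, 919], dtype=int32)) [0.54625167 0.22163352 0.087     ]
tri btn (array([0.51600187, 0.13716493, 0.09044469]), np.float64(5.505715945322383e-05)) key (array([0.54471097, 0.22413161, 0.08325784]), np.float64(0.0009114479009633079)) tcp px [321.95860945 248.9349319 ]
```

View pics/w3c.png

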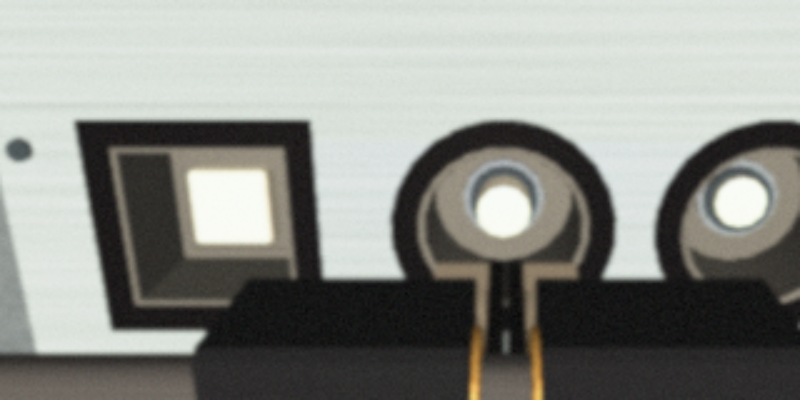

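The button triangulates to (0.516, 0.137, 0.0904), which is raised as expected, and the TCP is 1 mm from its axis. The picture shows the tripped button at full-frame (321,214), the key at (212,212), and the shut fingertips around (322,240), about 35 mm wide. I'll go down just above the button and check the force.

Request:
{"op": "apply_moves", "data": {"steps": [{"translation": [0.001,0.003,-0.04],"rotation": [0,0,0]},{"translation": [0.001,0.003,-0.08],"rotation": [0,0,0]},{"translation": [0.001,0.003,-0.12],"rotation": [0,0,0]},{"translation": [0.001,0.003,-0.15],"rotation": [0,0,0]},{"translation": [0.001,0.003,-0.17],"rotation": [0,0,0]},{"translation": [0.001,0.003,-0.18],"rotation": [0,0,0]},{"translation": [0.001,0.003,-0.19],"rotation": [0,0,0]},{"translation": [0.001,0.003,-0.2],"rotation": [0,0,0]},{"translation": [0.001,0.003,-0.208],"rotation": [0,0,0]},{"translation": [0.001,0.003,-0.208],"rotation": [0,0,0]}]}}

```text
t: 4.42
eef_pos: [0.5158, 0.1373, 0.0993]
ee_rot: [3.141, 0.0, -0.338]
force: [0.1, -0.3, -0.2]
width: 0.0006
gripper_force: 0.0
```

No contact yet. I continue slowly to 0.085.

Request:
{"op": "apply_moves", "data": {"steps": [{"translation": [0,0,-0.006],"rotation": [0,0,0]},{"translation": [0,0,-0.012],"rotation": [0,0,0]},{"translation": [0,0,-0.018],"rotation": [0,0,0]},{"translation": [0,0,-0.024],"rotation": [0,0,0]},{"translation": [0,0,-0.03],"rotation": [0,0,0]},{"translation": [0,0,-0.036],"rotation": [0,0,0]},{"translation": [0,0,-0.042],"rotation": [0,0,0]},{"translation": [0,0,-0.048],"rotation": [0,0,0]},{"translation": [0,0,-0.054],"rotation": [0,0,0]},{"translation": [0,0,-0.056],"rotation": [0,0,0]}]}}

```text
t: 5.25
eef_pos: [0.5159, 0.1373, 0.0855]
ee_rot: [-3.142, -0.0, -0.338]
force: [-1.3, -1.0, 1.8]
width: 0.0007
gripper_force: 1.4
```

The force is about 2 N, so the button is moving. I press on to the stop.

Request:
{"op": "apply_moves", "data": {"steps": [{"translation": [0,0,-0.003],"rotation": [0,0,0]},{"translation": [0,0,-0.006],"rotation": [0,0,0]},{"translation": [0,0,-0.009],"rotation": [0,0,0]},{"translation": [0,0,-0.012],"rotation": [0,0,0]},{"translation": [0,0,-0.014],"rotation": [0,0,0]},{"translation": [0,0,-0.016],"rotation": [0,0,0]},{"translation": [0,0,-0.018],"rotation": [0,0,0]},{"translation": [0,0,-0.02],"rotation": [0,0,0]},{"translation": [0,0,-0.02],"rotation": [0,0,0]},{"translation": [0,0,-0.02],"rotation": [0,0,0]}]}}

```text
t: 6.08
eef_pos: [0.516, 0.1373, 0.0812]
ee_rot: [-3.141, -0.0, -0.338]
force: [-2.8, -0.9, 10.3]
width: 0.0004
gripper_force: 4.7
```

The force has risen to 10 N at z = 0.081, which is the stop. One small extra press makes sure of it, then I retreat.

Request:
{"op": "apply_moves", "data": {"steps": [{"translation": [0,0,-0.002],"rotation": [0,0,0]},{"translation": [0,0,-0.004],"rotation": [0,0,0]},{"translation": [0,0,-0.005],"rotation": [0,0,0]},{"translation": [0,0,-0.006],"rotation": [0,0,0]},{"translation": [0,0,-0.006],"rotation": [0,0,0]},{"translation": [0,0,-0.006],"rotation": [0,0,0]},{"translation": [0,0,-0.006],"rotation": [0,0,0]},{"translation": [0,0,-0.006],"rotation": [0,0,0]},{"translation": [0,0,-0.006],"rotation": [0,0,0]},{"translation": [0,0,-0.006],"rotation": [0,0,0]}]}}

```text
t: 6.92
eef_pos: [0.5161, 0.1374, 0.081]
ee_rot: [-3.141, -0.001, -0.338]
force: [-8.4, -1.2, 22.9]
width: 0.0003
gripper_force: 11.1
```

Request:
{"op": "apply_moves", "data": {"steps": [{"translation": [0,0,0.02],"rotation": [0,0,0]},{"translation": [0,0,0.06],"rotation": [0,0,0]},{"translation": [0,0,0.12],"rotation": [0,0,0]},{"translation": [0,0,0.18],"rotation": [0,0,0]},{"translation": [0,0,0.24],"rotation": [0,0,0]},{"translation": [0,0,0.29],"rotation": [0,0,0]},{"translation": [0,0,0.29],"rotation": [0,0,0]},{"translation": [0,0,0.29],"rotation": [0,0,0]},{"translation": [0,0,0.29],"rotation": [0,0,0]},{"translation": [0,0,0.29],"rotation": [0,0,0]}]}}

```text
t: 7.75
eef_pos: [0.5154, 0.137, 0.1507]
ee_rot: [3.14, 0.001, -0.339]
force: [-0.5, 0.3, 0.3]
width: 0.0006
gripper_force: 0.0
```

```bash
python3 - <<'E'
from station import *
from h import *
s=get_state();print(s["t"],s["eef_pos"],s["ee_rot"])
m=camera_model("wrist");i=grab_frame("wrist");cv2.imwrite("pics/w4.png",i)
b=white(i,proj(m,[.516,.137,.081]),200,20);print(b,proj(m,[.516,.1372,.091]),proj(m,[.516,.1372,.081]),onz(m,b[0],.081))
cv2.imwrite("pics/w4c.png",cv2.resize(i[130:290,120:440],(800,400)))
E
```

```text
7.75 [0.51535863 0.13704075 0.15065297] [ 3.14043199e+00  1.07001700e-03 -3.38595683e-01]
(array([321.59365079, 210.        ]), array([ 21,  19, 315], dtype=int32)) [321.58658498 214.22252986] [321.60726063 210.11290998] [0.51609815 0.13717742 0.081     ]
```

View pics/w4c.png

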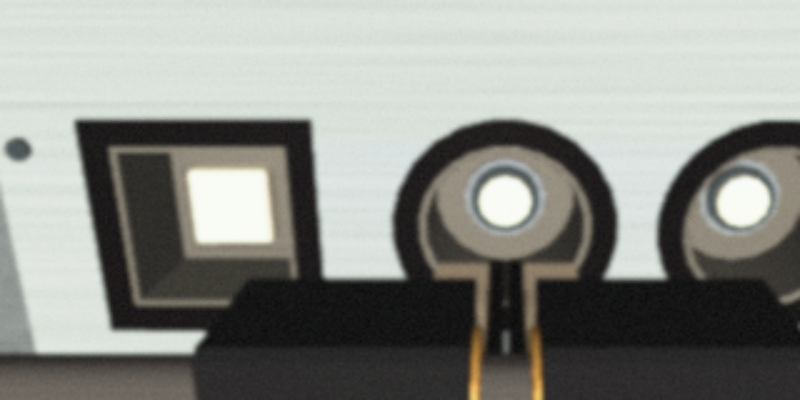

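The button is home: it is now concentric in its ring at full-frame (322,210), exactly the predicted pixel for 0.081. The key is still up, at about (0.546, 0.222), and 90 mm along the row from well a agrees with that. I move over it.

Request:
{"op": "apply_moves", "data": {"steps": [{"translation": [0.02,0.06,0],"rotation": [0,0,0]},{"translation": [0.04,0.12,0],"rotation": [0,0,0]},{"translation": [0.06,0.18,0],"rotation": [0,0,0]},{"translation": [0.08,0.24,0],"rotation": [0,0,0]},{"translation": [0.1,0.3,0],"rotation": [0,0,0]},{"translation": [0.12,0.34,0],"rotation": [0,0,0]},{"translation": [0.12,0.34,0],"rotation": [0,0,0]},{"translation": [0.12,0.34,0],"rotation": [0,0,0]},{"translation": [0.12,0.34,0],"rotation": [0,0,0]},{"translation": [0.12,0.34,0],"rotation": [0,0,0]}]}}

```text
t: 8.63
eef_pos: [0.5456, 0.2218, 0.1515]
ee_rot: [3.141, 0.0, -0.339]
force: [0.5, -0.6, 0.0]
width: 0.0004
gripper_force: 0.0
```

```bash
python3 - <<'E'
from station import *
from h import *
s=get_state();print(s["t"],s["eef_pos"],s["ee_rot"])
m=camera_model("wrist");i=grab_frame("wrist");cv2.imwrite("pics/w5.png",i)
k=white(i,proj(m,[.546,.222,.087]),200,28);print(k,onz(m,k[0],.087))
E
```

```text
8.6333 [0.54560396 0.22184496 0.15150733] [ 3.14131110e+00  2.62617969e-04 -3.38797530e-01]
(array([321.74344978, 211.9989083 ]), array([ 32,  30, 916], dtype=int32)) [0.54644728 0.22187344 0.087     ]
```

The key measures (0.5464, 0.2219), under 1 mm from the tool. I go down to 0.0945.

Request:
{"op": "apply_moves", "data": {"steps": [{"translation": [0.003,0,-0.04],"rotation": [0,0,0]},{"translation": [0.003,0,-0.08],"rotation": [0,0,0]},{"translation": [0.003,0,-0.12],"rotation": [0,0,0]},{"translation": [0.003,0,-0.15],"rotation": [0,0,0]},{"translation": [0.003,0,-0.17],"rotation": [0,0,0]},{"translation": [0.003,0,-0.19],"rotation": [0,0,0]},{"translation": [0.003,0,-0.2],"rotation": [0,0,0]},{"translation": [0.003,0,-0.21],"rotation": [0,0,0]},{"translation": [0.003,0,-0.22],"rotation": [0,0,0]},{"translation": [0.003,0,-0.228],"rotation": [0,0,0]}]}}

```text
t: 9.52
eef_pos: [0.5468, 0.2225, 0.0946]
ee_rot: [-3.141, -0.0, -0.338]
force: [-0.2, 0.3, 0.5]
width: 0.0005
gripper_force: 0.0
```

Request:
{"op": "apply_moves", "data": {"steps": [{"translation": [0,0,-0.006],"rotation": [0,0,0]},{"translation": [0,0,-0.012],"rotation": [0,0,0]},{"translation": [0,0,-0.018],"rotation": [0,0,0]},{"translation": [0,0,-0.024],"rotation": [0,0,0]},{"translation": [0,0,-0.03],"rotation": [0,0,0]},{"translation": [0,0,-0.036],"rotation": [0,0,0]},{"translation": [0,0,-0.04],"rotation": [0,0,0]},{"translation": [0,0,-0.044],"rotation": [0,0,0]},{"translation": [0,0,-0.048],"rotation": [0,0,0]},{"translation": [0,0,-0.048],"rotation": [0,0,0]}]}}

```text
t: 10.35
eef_pos: [0.5467, 0.2224, 0.0827]
ee_rot: [-3.141, -0.0, -0.338]
force: [-0.8, 0.4, 4.4]
width: 0.0006
gripper_force: 2.2
```

The force is 4.4 N and the key is nearly down. I press to the stop and hold.

Request:
{"op": "apply_moves", "data": {"steps": [{"translation": [0,0,-0.003],"rotation": [0,0,0]},{"translation": [0,0,-0.006],"rotation": [0,0,0]},{"translation": [0,0,-0.009],"rotation": [0,0,0]},{"translation": [0,0,-0.01],"rotation": [0,0,0]},{"translation": [0,0,-0.01],"rotation": [0,0,0]},{"translation": [0,0,-0.01],"rotation": [0,0,0]},{"translation": [0,0,-0.01],"rotation": [0,0,0]},{"translation": [0,0,-0.01],"rotation": [0,0,0]},{"translation": [0,0,-0.01],"rotation": [0,0,0]},{"translation": [0,0,-0.01],"rotation": [0,0,0]}]}}

```text
t: 11.18
eef_pos: [0.5468, 0.2224, 0.0821]
ee_rot: [-3.141, -0.001, -0.338]
force: [-6.6, -0.7, 19.5]
width: 0.0006
gripper_force: 9.6
```

Request:
{"op": "apply_moves", "data": {"steps": [{"translation": [0,0,0.02],"rotation": [0,0,0]},{"translation": [0,0,0.06],"rotation": [0,0,0]},{"translation": [0,0,0.12],"rotation": [0,0,0]},{"translation": [0,0,0.18],"rotation": [0,0,0]},{"translation": [0,0,0.24],"rotation": [0,0,0]},{"translation": [0,0,0.3],"rotation": [0,0,0]},{"translation": [0,0,0.36],"rotation": [0,0,0]},{"translation": [0,0,0.36],"rotation": [0,0,0]},{"translation": [0,0,0.36],"rotation": [0,0,0]},{"translation": [0,0,0.36],"rotation": [0,0,0]}]}}

```text
t: 12.02
eef_pos: [0.5463, 0.2222, 0.1696]
ee_rot: [3.141, 0.001, -0.339]
force: [-0.9, -0.3, -1.2]
width: 0.0003
gripper_force: 0.0
```

```bash
python3 - <<'E'
from station import *
from h import *
s=get_state();print(s["t"],s["eef_pos"])
m=camera_model("wrist");i=grab_frame("wrist");cv2.imwrite("pics/w6.png",i)
k=white(i,proj(m,[.546,.222,.087]),200,28);print(k,proj(m,[.5463,.2219,.087]),proj(m,[.5463,.2219,.082]))
E
```

```text
12.0167 [0.54627238 0.22218786 0.16955203]
(array([322.32687651, 205.4346247 ]), array([ 30,  28, 826], dtype=int32)) [322.36579172 205.75891412] [322.36521432 203.99949357]
```

View pics/w6.png

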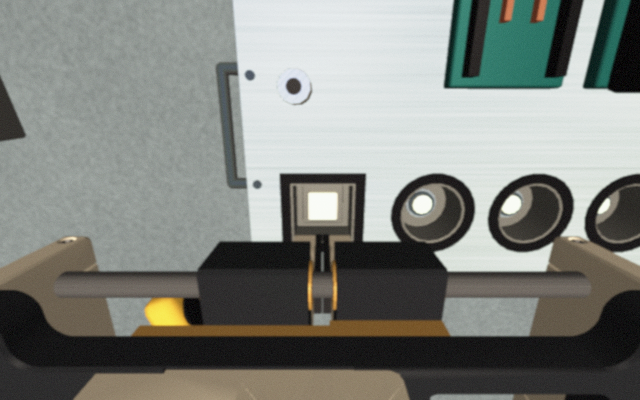

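The key reached its stop at 19.5 N and z = 0.082. It is back up at (322,205), which fits the up height. All three buttons look home, and the spacer at (294,86) stands undisturbed. The tool is clear, so I hand in.

```bash
python3 -c "
from station import *
print(job_done())"
```

```text
the job is handed in; nothing more can be done
None
```

I pushed the tripped breaker (the round well next to the square one) fully home, then pressed the start key to its stop and it came back up; the job is handed in at about 12 s, with the healthy breakers and loose things untouched as far as the forces and pictures show.

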